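# Wedge a sagging chopping board level

### The arm

A 6-joint arm with a two-finger parallel gripper is mounted at the origin on a cart in front of the work surface, level with it; the furniture and walls round the work are solid. World frame = base frame: x ahead of the robot, y to its left, z up, the work surface at z = 0. Lengths are in mm, angles in rad, forces in N, time in s.
With the tool pointing down it reaches from about 275 to 750 mm from the base axis. Payload 10.2 kg.
Tool frame: the origin (TCP) lies between the finger pads; the fingertips stand ctrl.tips_ahead ahead of it and the grasp point (between the pads) lies 8 mm behind it (ctrl.tips_ahead is the distance from the TCP to the fingertips, in mm); z points along the fingers, y is the direction in which the jaws open and shut (so a half turn about z gives the same grasp; the last joint's range is limited). The gripper opens to 85 mm and grips with 20 to 120 N. Pads are 22 mm wide; open, the fingers measure 114 mm over their backs; the gripper's body (76 mm by 85 mm) begins 54 mm behind the grasp point. The pads swing forward as they close: fully open they stand 13 mm farther back than shut.
Start: joints at [-1.417, 0.313, 1.498, -0, 1.331, -0.223], TCP at [193.16, -488.181, 242.294] pointing down, gripper open.
Joint ranges: [-2.94, 2.94], [-0.97, 2.17], [0.19, 2.56], [-1.23, 4.37], [0.02, 3.11], [-2.88, 2.88]. Speed limits (rad/s): [2.39, 2.39, 3.01, 3.14, 3.14, 3.14].

### API

Orientations are given as a unit quaternion [w, x, y, z].
In Python, from rig import ctrl gives the robot as it stands. The module is installed in compiled form; this text tells all that it offers.
- The arm moves only by the tool move_arm, never from a script. Its argument "motion" is a list of rows, each an object with "offset": the shift along the tool's x, y, z in m, a list of three; "angular": the turn, a rotation vector about the tool's x, y, z in degrees, a list of three; "jaw": the finger opening in m, from 0 to 0.0854. In form: [{"offset": [tx, ty, tz], "angular": [ax, ay, az], "jaw": jaw}, ...]. A call has 1 to 5 rows; each row is the pose to reach, as a shift and turn from the pose commanded when the call began, along the tool's axes at that moment; what a row does not reach only later rows make up. A row lasts 1/8 s, in which the tool goes at most 62.5 mm and 10.7 degrees, less where a joint would pass 70% of its speed; a pose out of reach is approached as far as the arm can. A call with a gripper value outside its range is refused whole. The fingers move at their own pace and stop on an object; "squeeze" is the grip in N (left out, the last holds). Time passes only in rows, so rows that repeat a pose let the fingers close. It gives the time, the measured TCP pose, the force and the opening at its end, in the units of the state.
- ctrl.sense(): the state, without advancing time (a new reading comes with each control period).
- ctrl.capture(name): name is "scene" or "top" or "wrist"; returns a dict with "img" (400x640x3 uint8, red, green, blue), "intrinsics" (3x3 intrinsics, pixels), "rvec" (rotation vector, rad) and "tvec" (3), from world to camera coordinates, as OpenCV has them. Camera axes: x right, y down, z forward; pixel columns grow to the right and rows downward; lengths in mm; the calibration is good to about 2 mm. A picture is of the moment at which its call begins. There is no depth.
- ctrl.finish_job(): hands the job in, once; it reports no verdict.
The state is a dict: "time_s": time; "joints": joint angles; "dq": joint speeds; "tau": joint torques, N m; "eef_pos": TCP position; "ee_rot": TCP orientation; "force": force on the tool from outside, world axes, zero at the start; "wrist_torque": the same for the moment, N m; "grip_width": opening from 0.0 (shut) to 1.0 (fully open).
Only numpy, scipy, OpenCV 4.12 (cv2) and the standard library are available. Lean on these libraries where they do the work, as an engineer would, in place of code of your own. Each camera call takes 0.05 s, during which the arm holds its last target. There are 200 camera calls.

### The job

The hinged chopping board on the right of the worktop sags at its free left edge. Take the thicker of the two wooden wedges and push it, thin end first and square to the edge, under the middle of that edge until it jams tight and holds the board up level; let go of it there. Leave the slim wedge where it lies.

Things in the scene. Friction and masses are not known exactly. Their poses are not given: they have to be found in the camera images.
- wedge: the thicker wooden wedge, loose, light wood: 140 long, 38 wide, 8 thick at the thin end and 36 thick at the blunt end, with an even slope between, flat underside; about 90 g. Origin: centre of the underside. Its x axis points along its length towards the thin end, y across its width, z up. It lies flat on the worktop.
- slim_wedge: the slim wooden wedge, loose, light wood, too thin for this job: 110 long, 30 wide, 5 to 14 thick; origin and axes as for the other wedge. To be left alone.
- free_edge (a point): middle of the lower corner of the free (left) edge of the hinged wooden chopping board (300 along this edge, 210 deep, 22 thick). x points in under the board towards the hinge (the way to push), y along the edge, z is the board's normal. It is 11 above the worktop when sagging, 24 when level. Rubber feet, 24 across and 12 high, hang 125 either side of the middle, 22 in; the gap is else free.
- board (a joint): the board's hinge, at its right edge on steel brackets, rad: -0.062 sagging on its rubber feet, 0 level, where it meets its stop and rises no further. The board weighs 1.5 kg: about 7 N on the free edge; pushing the wedge takes some 8 to 12 N, then rises steeply as it jams (20 N is ample). The thick wedge meets the edge 15 from its thin end and jams with about 80 under the board.

How it is judged (in metres and radians):
At the end, for the whole second after the job is handed in: Board level (hinge over -0.012 rad), its weight (over 2 N) on the thick wedge, which lies flat (0.1 rad) and still, within 50 mm of the middle of the free edge and 0.26 rad of square to it; slim wedge within 30 mm of its start (value of joint board above -0.012 rad and contact force between wedge and board above 2 N and y of wedge in the frame of free_edge between -0.05 and 0.05 m and angle between the x axis of wedge and the x axis of free_edge, either way round below 0.26 rad and angle between wedge's own z axis and vertical below 0.1 rad and linear speed of wedge below 0.01 m/s and distance of slim_wedge from where it was at the start of the episode below 0.03 m); the robot touches nothing.
It fails at once if the slim wedge is pushed or taken away (moved more than 30 mm) (distance of slim_wedge from where it was at the start of the episode above 0.03 m).
It also fails if it takes over 38 s, if anything falls off the work surface, if the arm or the gripper's body presses on something with over 40 N, if the wrist force passes 120 N, or if a joint passes its speed limit or range.

## Working session

There is one attempt and no reset: what is moved stays moved. The work goes in short steps, Python scripts to look and compute and a tool call to move; the robot and the scene stay as the last step left them, time stands still between calls to the robot, and variables do not carry over. Pictures are saved under pics/ and viewed, about 8 in all and at most 12, crops included, and the job is handed in when it is done.

Besides the shell and the picture viewer there is one more tool, called after "Request:" in YAML: its name, and indented under it one key for each argument. move_arm: Moves the arm, as the interface text tells. Its arguments: {"type":"object","properties":{"motion":{"type":"array","items":{"type":"object","properties":{"offset":{"type":"array","items":{"type":"number"}},"angular":{"type":"array","items":{"type":"number"}},"jaw":{"type":"number"}}}},"squeeze":{"type":"number"}},"required":["motion"]}

```bash
mkdir -p pics; cat > h.py <<'E'
from rig import ctrl
import cv2, numpy as np
def cap(n,f=None):
    c=ctrl.capture(n)
    if f: cv2.imwrite('pics/'+f,c['img'][:,:,::-1])
    return c
def ray(c,uv,z=0):
    R=cv2.Rodrigues(np.array(c['rvec'],float))[0];t=np.array(c['tvec'],float).ravel()
    d=R.T@np.linalg.solve(np.array(c['intrinsics']),[uv[0],uv[1],1.]);o=-R.T@t
    return o+d*(z-o[2])/d[2]
def proj(c,p):
    return cv2.projectPoints(np.array(p,float).reshape(-1,3),np.array(c['rvec'],float),np.array(c['tvec'],float),np.array(c['intrinsics'],float),None)[0].reshape(-1,2)
E
python3 - <<'E'
from h import *
a=cap('top','top1.png');b=cap('scene','scene1.png')
s=ctrl.sense();print(s,ctrl.tips_ahead)
for c in(a,b):print(c['intrinsics'],c['rvec'],c['tvec'])
E
```

```text
{'time_s': 0.1, 'joints': array([-1.41738268e+00,  3.13379644e-01,  1.49836812e+00,  5.76263348e-05,
        1.33101628e+00, -2.23401343e-01]), 'dq': array([-1.10473141e-03, -2.14469402e-03, -1.89383727e-03, -1.63985472e-03,
       -8.05746094e-05, -5.80306128e-04]), 'tau': array([ 3.30123767e-03, -4.12895787e+01, -2.60141659e+01, -1.61538223e-04,
        3.03071021e-03,  5.25352178e-06]), 'eef_pos': array([ 193.14579744, -487.94192927,  241.79703172]), 'ee_rot': array([-5.84357247e-04,  9.82304864e-01,  1.87288040e-01,  4.84592196e-05]), 'force': array([ 0.59946574,  0.48978006, -0.23320587]), 'wrist_torque': array([ 0.00097459, -0.04000109,  0.01740028]), 'grip_width': 1.0011224139354293} 11.0
[[450.48989703   0.         327.021718  ]
 [  0.         450.48989703 202.19642971]
 [  0.           0.           1.        ]] [ 2.12015418 -2.1590398   0.18483395] [  22.66028526  482.08070431 1100.87707272]
[[514.69852417   0.         319.40163757]
 [  0.         514.69852417 197.86328033]
 [  0.           0.           1.        ]] [ 0.83206104 -2.56072972  1.12278703] [ 419.84968121  245.95037245 1325.9441361 ]
```

View pics/top1.png

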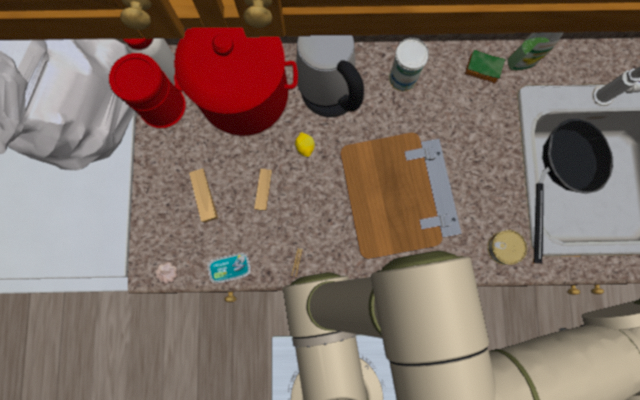

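View pics/scene1.png

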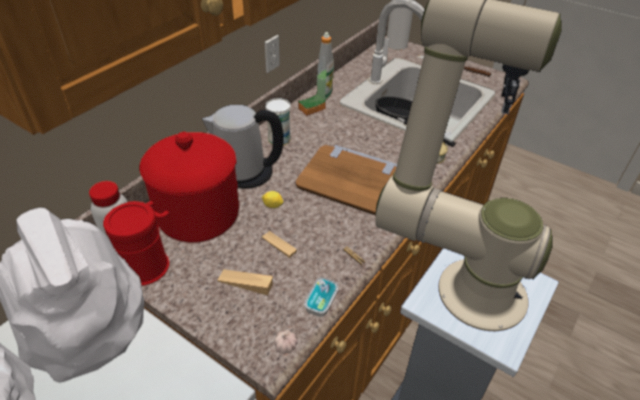

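The top view shows the thick wedge at about (202,195), the slim one at (262,189), and the board's free edge running from (342,148) to (362,257). Next I measure them.

```bash
python3 - <<'E'
from h import *
a=cap('top');b=cap('scene')
im=cv2.cvtColor(a['img'],cv2.COLOR_RGB2HSV)
for p in[(202,195),(262,189),(390,200),(240,230)]:print(im[p[1],p[0]])
m=cv2.inRange(im,(10,75,140),(25,255,255));m[:140]=0;m[250:]=0;m[:,:140]=0;m[:,320:]=0
for c in cv2.findContours(m,0,2)[0]:
    if cv2.contourArea(c)<60:continue
    r=cv2.minAreaRect(c);print(r);
    print(np.round([ray(a,q,z)[:2] for q in cv2.boxPoints(r) for z in(0,22)]))
w=np.array([[342,146],[362,258]])
print([np.round(ray(a,q,z)) for q in w for z in (11,33)])
v=np.hstack([cv2.resize(a['img'][150:270,170:290],(480,480),interpolation=2),cv2.resize(b['img'][220:300,210:310],(320,256),interpolation=2)[:256] if 0 else cv2.resize(b['img'][220:300,210:290],(320,480),interpolation=2)])
cv2.imwrite('pics/c1.png',v[:,:,::-1])
E
```

```text
[ 18 114 179]
[ 18 111 186]
[ 15 161 127]
[ 10  61 105]
((262.62713623046875, 188.67340087890625), (12.392661094665527, 41.58763885498047), 8.746161460876465)
[[476. 206.]
 [473. 203.]
 [586. 190.]
 [581. 187.]
 [581. 158.]
 [575. 155.]
 [471. 174.]
 [467. 171.]]
((201.59336853027344, 194.47509765625), (51.46811294555664, 15.97508430480957), 75.0685806274414)
[[577. 382.]
 [572. 375.]
 [588. 341.]
 [582. 335.]
 [454. 303.]
 [451. 298.]
 [444. 343.]
 [441. 337.]]
((308.37933349609375, 149.44827270507812), (13.370063781738281, 17.45536231994629), 68.19859313964844)
[[641.  89.]
 [635.  88.]
 [659.  45.]
 [652.  45.]
 [624.  32.]
 [618.  32.]
 [607.  76.]
 [601.  75.]]
[array([637., -29.,  11.]), array([631., -28.,  33.]), array([342., -73.,  11.]), array([341., -71.,  33.])]
```

View pics/c1.png

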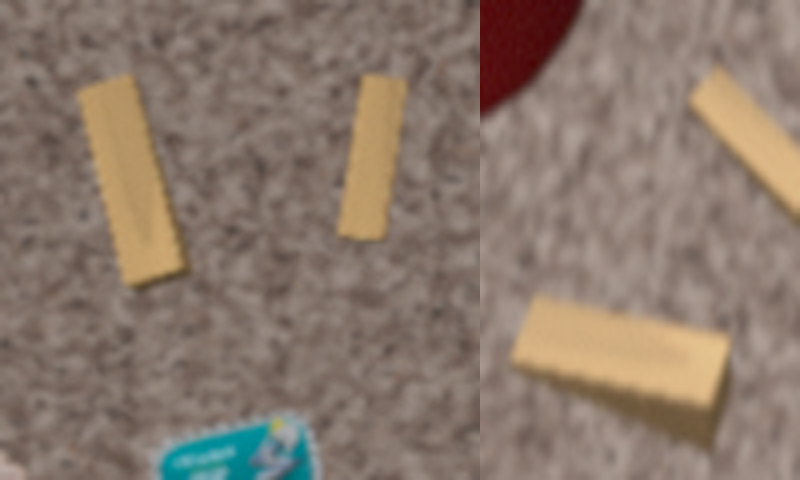

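The crop shows the thick wedge's blunt end at the lower end in the top view (low world x), with its thin end pointing to about +16° in world. The edge measures 298 mm, as it should, with its middle at about (490,-51). I'll grasp with a half-turned tool so the last joint stays in range.

```bash
cat >> h.py <<'E'
def plan(wps,start=None):
    s=ctrl.sense()
    if start is None:
        w,x,y,z=s['ee_rot'];start=[*s['eef_pos'],np.degrees(2*np.arctan2(y,x))]
    p=np.array(start,float);print('from',p.round(1))
    for q in wps:
        q=np.array(q,float);d=q-p;t=np.radians(p[3]);a=(d[3]+180)%360-180
        print('offset',[round((d[0]*np.cos(t)+d[1]*np.sin(t))/1e3,4),round((d[0]*np.sin(t)-d[1]*np.cos(t))/1e3,4),round(-d[2]/1e3,4)],'ang',round(-a,2));p=q
E
python3 - <<'E'
from h import *
plan(np.linspace([193,-488,242,21.6],[470,328,200,196],5)[1:])
E
```

```text
from [ 193.1 -488.1  242.    21.6]
offset [np.float64(0.1393), np.float64(-0.1643), np.float64(0.0105)] ang -43.61
offset [np.float64(0.2142), np.float64(-0.0227), np.float64(0.0105)] ang -43.6
offset [np.float64(0.1708), np.float64(0.1313), np.float64(0.0105)] ang -43.6
offset [np.float64(0.0331), np.float64(0.2129), np.float64(0.0105)] ang -43.6
```

Request:
move_arm:
  motion:
    - {"offset": [0.139, -0.164, 0.01], "angular": [0, 0, -43.6], "jaw": 0.085}
    - {"offset": [0.139, -0.164, 0.01], "angular": [0, 0, -43.6], "jaw": 0.085}
    - {"offset": [0.139, -0.164, 0.01], "angular": [0, 0, -43.6], "jaw": 0.085}
    - {"offset": [0.139, -0.164, 0.01], "angular": [0, 0, -43.6], "jaw": 0.085}
    - {"offset": [0.139, -0.164, 0.01], "angular": [0, 0, -43.6], "jaw": 0.085}

```text
time_s: 0.82
eef_pos: [262.5, -283.4, 232.5]
ee_rot: [0.0, 0.842, 0.54, -0.0]
force: [-0.3, -0.3, 0.2]
grip_width: 0.998
```

Request:
move_arm:
  motion:
    - {"offset": [0.214, -0.023, 0.01], "angular": [0, 0, -43.6], "jaw": 0.085}
    - {"offset": [0.214, -0.023, 0.01], "angular": [0, 0, -43.6], "jaw": 0.085}
    - {"offset": [0.214, -0.023, 0.01], "angular": [0, 0, -43.6], "jaw": 0.085}
    - {"offset": [0.214, -0.023, 0.01], "angular": [0, 0, -43.6], "jaw": 0.085}
    - {"offset": [0.214, -0.023, 0.01], "angular": [0, 0, -43.6], "jaw": 0.085}

```text
time_s: 1.45
eef_pos: [331.5, -80.3, 222.3]
ee_rot: [0.0, 0.582, 0.813, -0.0]
force: [-1.0, -0.0, 0.6]
grip_width: 0.997
```

Request:
move_arm:
  motion:
    - {"offset": [0.171, 0.131, 0.01], "angular": [0, 0, -43.6], "jaw": 0.085}
    - {"offset": [0.171, 0.131, 0.01], "angular": [0, 0, -43.6], "jaw": 0.085}
    - {"offset": [0.171, 0.131, 0.01], "angular": [0, 0, -43.6], "jaw": 0.085}
    - {"offset": [0.171, 0.131, 0.01], "angular": [0, 0, -43.6], "jaw": 0.085}
    - {"offset": [0.171, 0.131, 0.01], "angular": [0, 0, -43.6], "jaw": 0.085}

```text
time_s: 2.08
eef_pos: [400.9, 123.3, 211.9]
ee_rot: [-0.0, 0.239, 0.971, -0.0]
force: [-0.4, 0.5, -0.8]
grip_width: 0.992
```

Request:
move_arm:
  motion:
    - {"offset": [0.033, 0.213, 0.01], "angular": [0, 0, -43.6], "jaw": 0.085}
    - {"offset": [0.033, 0.213, 0.01], "angular": [0, 0, -43.6], "jaw": 0.085}
    - {"offset": [0.033, 0.213, 0.01], "angular": [0, 0, -43.6], "jaw": 0.085}
    - {"offset": [0.033, 0.213, 0.01], "angular": [0, 0, -43.6], "jaw": 0.085}
    - {"offset": [0.033, 0.213, 0.01], "angular": [0, 0, -43.6], "jaw": 0.085}

```text
time_s: 2.7
eef_pos: [470.7, 326.6, 201.5]
ee_rot: [-0.0, -0.137, 0.991, -0.0]
force: [-0.2, -0.5, 0.2]
grip_width: 0.995
```

```bash
python3 - <<'E'
from h import *
c=cap('wrist','w1.png');s=ctrl.sense();print(s['time_s'],s['joints'])
plan([])
print(proj(c,[[514,341,0],[444,314,36],[580,359,8],s['eef_pos']-[0,0,200]]))
E
```

```text
2.75 [ 4.01314448e-01  4.49149570e-01  1.41031018e+00 -5.05516578e-04
  1.28305780e+00 -1.44281166e+00]
from [470.4 325.8 201.8 195.7]
[[322.36861546 212.10661339]
 [314.99657779 146.09871793]
 [321.69801301 273.7374511 ]
 [319.76981174 169.74815911]]
```

View pics/w1.png

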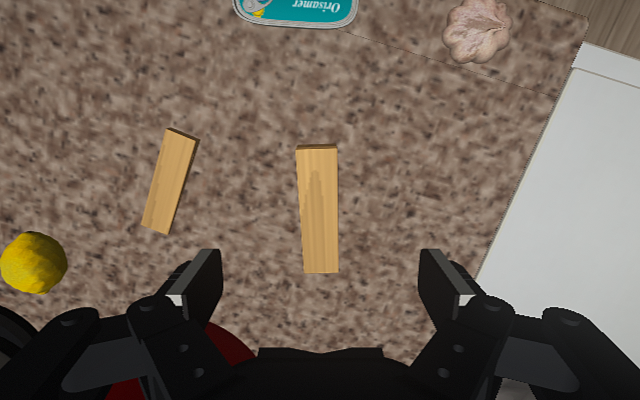

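The wrist view shows the thick wedge between the fingers' line: blunt top edge (296,150)-(337,149), thin end (306,273)-(339,272).

```bash
python3 - <<'E'
from h import *
c=cap('wrist')
B=[ray(c,q,36) for q in((296,150),(337,149))];T=[ray(c,q,8) for q in((306,272),(339,272))]
print(np.round(B),np.round(T),np.linalg.norm(B[0]-B[1]),np.linalg.norm(T[0]-T[1]))
b=sum(B)/2;t=sum(T)/2;d=(t-b)[:2];L=np.linalg.norm(d);an=np.degrees(np.arctan2(d[1],d[0]));u=d/L
g=b[:2]+u*26;print(b,t,L,an,g)
print(np.round(proj(c,[[*g,31]])))
plan([[*g,80,an+180],[*g,15,an+180]])
E
```

```text
[[452. 298.  36.]
 [441. 333.  36.]] [[583. 341.   8.]
 [573. 376.   8.]] 36.79006059561986 36.047552340055645
[446.28133799 315.32191916  36.        ] [577.6204566  358.28520299   8.        ] 138.18758206252176 18.113810569939528 [470.99279927 323.40546301]
[[318. 177.]]
from [470.2 325.5 202.1 195.6]
offset [np.float64(-0.0002), np.float64(-0.0022), np.float64(0.1221)] ang -2.5
offset [np.float64(-0.0), np.float64(0.0), np.float64(0.065)] ang -0.0
```

Request:
move_arm:
  motion:
    - {"offset": [0, -0.002, 0.06], "angular": [0, 0, -2.5], "jaw": 0.085}
    - {"offset": [0, -0.002, 0.12], "angular": [0, 0, -2.5], "jaw": 0.085}
    - {"offset": [0, -0.002, 0.165], "angular": [0, 0, -2.5], "jaw": 0.085}
    - {"offset": [0, -0.002, 0.186], "angular": [0, 0, -2.5], "jaw": 0.085}
    - {"offset": [0, -0.002, 0.186], "angular": [0, 0, -2.5], "jaw": 0.085}

```text
time_s: 3.42
eef_pos: [469.8, 323.7, 15.6]
ee_rot: [-0.001, -0.158, 0.987, -0.0]
force: [0.3, 0.1, 0.6]
grip_width: 0.995
```

Request:
move_arm:
  motion:
    - {"offset": [0, 0, 0], "angular": [0, 0, 0], "jaw": 0.03}
    - {"offset": [0, 0, 0], "angular": [0, 0, 0], "jaw": 0.03}
    - {"offset": [0, 0, 0], "angular": [0, 0, 0], "jaw": 0.03}
    - {"offset": [0, 0, 0], "angular": [0, 0, 0], "jaw": 0.03}
    - {"offset": [0, 0, 0], "angular": [0, 0, 0], "jaw": 0.03}
  squeeze: 60

```text
time_s: 4.05
eef_pos: [470.7, 325.8, 17.6]
ee_rot: [0.001, -0.161, 0.987, 0.0]
force: [0.1, -1.5, 6.5]
grip_width: 0.432
```

```bash
python3 - <<'E'
from h import *
s=ctrl.sense();print(s['time_s'],s['eef_pos'],s['force'],s['grip_width'])
plan([])
E
```

```text
4.05 [470.67697719 325.75834233  17.58380345] [ 0.09635113 -1.53952214  6.50678385] 0.4324024489569825
from [470.7 325.8  17.6 198.5]
```

The fingertips touched the table as they swung forward (6.5 N). I'll ease the grip, rise 5 mm and close again.

Request:
move_arm:
  motion:
    - {"offset": [0, 0, 0], "angular": [0, 0, 0], "jaw": 0.055}
    - {"offset": [0, 0, -0.005], "angular": [0, 0, 0], "jaw": 0.055}
    - {"offset": [0, 0, -0.005], "angular": [0, 0, 0], "jaw": 0.03}
    - {"offset": [0, 0, -0.005], "angular": [0, 0, 0], "jaw": 0.03}
    - {"offset": [0, 0, -0.005], "angular": [0, 0, 0], "jaw": 0.03}

```text
time_s: 4.68
eef_pos: [470.4, 325.7, 22.1]
ee_rot: [0.001, -0.161, 0.987, 0.0]
force: [-1.1, -0.7, 6.2]
grip_width: 0.432
```

```bash
python3 - <<'E'
from h import *
s=ctrl.sense();print(s['time_s'],s['eef_pos'],s['force'],s['grip_width'])
plan([])
E
```

```text
4.675 [470.37257646 325.74093422  22.06701327] [-1.05119197 -0.69661845  6.23960062] 0.4317769983289349
from [470.4 325.7  22.1 198.5]
```

```bash
python3 - <<'E'
from h import *
plan([[470,326,82,198.5],[469,210,82,148.5],[467,101,82,98.5]])
E
```

```text
from [470.4 325.7  22.1 198.5]
offset [np.float64(0.0003), np.float64(0.0004), np.float64(-0.0599)] ang -0.01
offset [np.float64(0.0378), np.float64(-0.1097), np.float64(-0.0)] ang 50.0
offset [np.float64(-0.0552), np.float64(-0.094), np.float64(-0.0)] ang 50.0
```

Request:
move_arm:
  motion:
    - {"offset": [0, 0, -0.03], "angular": [0, 0, 0], "jaw": 0.03}
    - {"offset": [0, 0, -0.06], "angular": [0, 0, 0], "jaw": 0.03}

```text
time_s: 4.92
eef_pos: [469.6, 325.4, 81.7]
ee_rot: [-0.001, -0.161, 0.987, -0.0]
force: [-0.5, -0.3, -0.2]
grip_width: 0.43
```

Request:
move_arm:
  motion:
    - {"offset": [0.008, -0.022, 0], "angular": [0, 0, 10], "jaw": 0.03}
    - {"offset": [0.015, -0.044, 0], "angular": [0, 0, 20], "jaw": 0.03}
    - {"offset": [0.023, -0.066, 0], "angular": [0, 0, 30], "jaw": 0.03}
    - {"offset": [0.03, -0.088, 0], "angular": [0, 0, 40], "jaw": 0.03}
    - {"offset": [0.038, -0.11, 0], "angular": [0, 0, 50], "jaw": 0.03}

```text
time_s: 5.55
eef_pos: [468.6, 208.4, 81.2]
ee_rot: [-0.0, 0.274, 0.962, -0.0]
force: [-0.7, -0.3, -1.5]
grip_width: 0.431
```

Request:
move_arm:
  motion:
    - {"offset": [-0.011, -0.019, 0], "angular": [0, 0, 10], "jaw": 0.03}
    - {"offset": [-0.022, -0.038, 0], "angular": [0, 0, 20], "jaw": 0.03}
    - {"offset": [-0.033, -0.056, 0], "angular": [0, 0, 30], "jaw": 0.03}
    - {"offset": [-0.044, -0.075, 0], "angular": [0, 0, 40], "jaw": 0.03}
    - {"offset": [-0.055, -0.094, 0], "angular": [0, 0, 50], "jaw": 0.03}

```text
time_s: 6.18
eef_pos: [466.4, 99.6, 81.2]
ee_rot: [-0.0, 0.655, 0.756, -0.0]
force: [0.4, 0.4, -0.5]
grip_width: 0.432
```

```bash
python3 - <<'E'
from h import *
c=cap('wrist','w2.png');s=ctrl.sense();print(s['time_s'],s['force'],s['grip_width'],s['joints'])
plan([]);t=cap('top','top2.png')
v=np.vstack([c['img'][:300],cv2.resize(t['img'][130:280,200:520],(640,300))]);cv2.imwrite('pics/c2.png',v[:,:,::-1])
E
```

```text
6.225 [ 1.59912614 -0.70148705 -0.81794471] 0.43180261193027913 [-3.94839060e-02  4.11678901e-01  1.83138528e+00 -8.51317788e-04
  8.98933633e-01 -1.73219606e-01]
from [466.5  97.8  81.2  97.7]
```

View pics/c2.png

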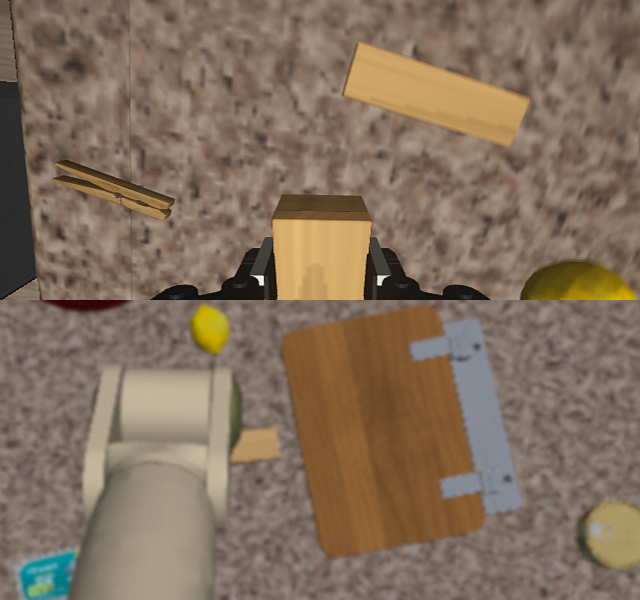

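The wedge sits square in the jaws. The board edge is clear in the top view, from crop (284,338) to (325,548). I'll fit the edge line.

```bash
python3 - <<'E'
from h import *
t=cap('top');im=cv2.cvtColor(t['img'],cv2.COLOR_RGB2HSV)
m=cv2.inRange(im,(8,130,70),(20,255,200));m[:,:335]=0;m[:,460:]=0;m[:130]=0;m[265:]=0
c=max(cv2.findContours(m,0,2)[0],key=cv2.contourArea);r=cv2.minAreaRect(c);print(r)
print(np.round([ray(t,q,33) for q in cv2.boxPoints(r)]))
P=[]
for v in range(160,246):
    u=np.where(m[v])[0]
    if len(u):P.append(ray(t,(u[0]-.5,v),33)[:2])
P=np.array(P);k=np.polyfit(P[:,0],P[:,1],1);res=P[:,1]-np.polyval(k,P[:,0]);g=abs(res)<4;k=np.polyfit(P[g,0],P[g,1],1)
an=np.degrees(np.arctan(k[0]));print(an,g.sum(),np.polyval(k,490))
for q in((339,195),(340,209)):print(ray(t,q,66))
plan([])
E
```

```text
((390.65386962890625, 195.26925659179688), (115.7085189819336, 82.7610092163086), 78.69007110595703)
[[ 629.  -19.   33.]
 [ 670. -233.   33.]
 [ 372. -274.   33.]
 [ 336.  -69.   33.]]
9.38154064973867 86 -43.71071708700194
[495.59678397 -15.87097126  66.        ]
[460.47024673 -17.52758218  66.        ]
from [466.6  99.9  81.3  98.5]
```

```bash
python3 - <<'E'
from h import *
plan([[462.5,93,22.5,99.3]])
E
```

```text
from [466.6  99.9  81.3  98.5]
offset [np.float64(-0.0062), np.float64(-0.005), np.float64(0.0588)] ang -0.79
```

Request:
move_arm:
  motion:
    - {"offset": [-0.006, -0.005, 0.02], "angular": [0, 0, -0.8], "jaw": 0.03}
    - {"offset": [-0.006, -0.005, 0.04], "angular": [0, 0, -0.8], "jaw": 0.03}
    - {"offset": [-0.006, -0.005, 0.053], "angular": [0, 0, -0.8], "jaw": 0.03}
    - {"offset": [-0.006, -0.005, 0.0585], "angular": [0, 0, -0.8], "jaw": 0.03}
    - {"offset": [-0.006, -0.005, 0.0585], "angular": [0, 0, -0.8], "jaw": 0.03}

```text
time_s: 6.95
eef_pos: [462.7, 93.9, 22.9]
ee_rot: [0.0, 0.647, 0.762, 0.0]
force: [-0.4, 0.4, -0.9]
grip_width: 0.433
```

```bash
python3 - <<'E'
from h import *
s=ctrl.sense();print(s['time_s'],s['force'],s['grip_width'])
c=cap('scene');v=cv2.resize(c['img'][140:300,200:420],(770,560),interpolation=2);cv2.imwrite('pics/c3.png',v[:,:,::-1])
plan([[479.5,-11.4,22.5,99.3]])
E
```

```text
6.95 [-0.42383719  0.42469342 -0.93429804] 0.4327593422625595
from [462.8  93.8  23.1  99.3]
offset [np.float64(-0.1065), np.float64(-0.0005), np.float64(0.0006)] ang 0.03
```

View pics/c3.png

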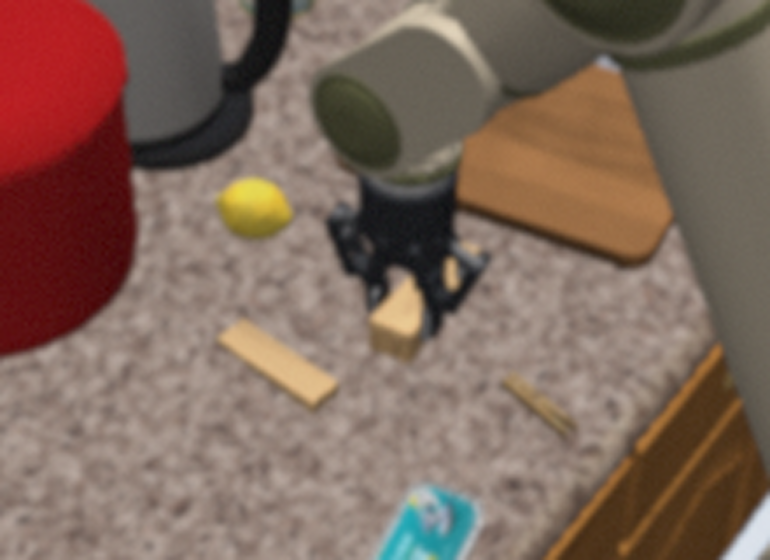

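The wedge is lined up, facing the board's edge, and the slim wedge is untouched. Pushing in now.

Request:
move_arm:
  motion:
    - {"offset": [-0.008, 0, 0.0005], "angular": [0, 0, 0], "jaw": 0.03}
    - {"offset": [-0.016, 0, 0.0005], "angular": [0, 0, 0], "jaw": 0.03}
    - {"offset": [-0.024, 0, 0.0005], "angular": [0, 0, 0], "jaw": 0.03}
    - {"offset": [-0.031, 0, 0.0005], "angular": [0, 0, 0], "jaw": 0.03}
    - {"offset": [-0.037, 0, 0.0005], "angular": [0, 0, 0], "jaw": 0.03}

```text
time_s: 7.62
eef_pos: [468.6, 56.5, 22.3]
ee_rot: [0.0, 0.648, 0.762, -0.0]
force: [-0.2, 0.8, -1.1]
grip_width: 0.429
```

Request:
move_arm:
  motion:
    - {"offset": [-0.005, 0, 0], "angular": [0, 0, 0], "jaw": 0.03}
    - {"offset": [-0.01, 0, 0], "angular": [0, 0, 0], "jaw": 0.03}
    - {"offset": [-0.015, 0, 0], "angular": [0, 0, 0], "jaw": 0.03}
    - {"offset": [-0.02, 0, 0], "angular": [0, 0, 0], "jaw": 0.03}
    - {"offset": [-0.025, 0, 0], "angular": [0, 0, 0], "jaw": 0.03}

```text
time_s: 8.25
eef_pos: [471.5, 34.0, 22.1]
ee_rot: [-0.002, 0.648, 0.762, 0.0]
force: [-3.2, 14.6, 3.2]
grip_width: 0.433
```

```bash
python3 - <<'E'
from h import *
s=ctrl.sense();print(s['time_s'],s['force'],s['grip_width'])
plan([[479.5,-11.4,22.5,99.3]])
E
```

```text
8.25 [-3.22490136 14.62305072  3.22932085] 0.4326278033442645
from [471.5  34.   22.1  99.3]
offset [np.float64(-0.0461), np.float64(0.0006), np.float64(-0.0004)] ang -0.02
```

Request:
move_arm:
  motion:
    - {"offset": [-0.004, 0, 0], "angular": [0, 0, 0], "jaw": 0.03}
    - {"offset": [-0.008, 0, 0], "angular": [0, 0, 0], "jaw": 0.03}
    - {"offset": [-0.012, 0, 0], "angular": [0, 0, 0], "jaw": 0.03}
    - {"offset": [-0.016, 0, 0], "angular": [0, 0, 0], "jaw": 0.03}
    - {"offset": [-0.02, 0, 0], "angular": [0, 0, 0], "jaw": 0.03}

```text
time_s: 8.88
eef_pos: [474.7, 14.3, 22.1]
ee_rot: [-0.002, 0.648, 0.762, 0.0]
force: [-1.8, 13.0, 2.4]
grip_width: 0.43
```

Request:
move_arm:
  motion:
    - {"offset": [-0.003, 0, 0], "angular": [0, 0, 0], "jaw": 0.03}
    - {"offset": [-0.006, 0, 0], "angular": [0, 0, 0], "jaw": 0.03}
    - {"offset": [-0.009, 0, 0], "angular": [0, 0, 0], "jaw": 0.03}
    - {"offset": [-0.012, 0, 0], "angular": [0, 0, 0], "jaw": 0.03}
    - {"offset": [-0.015, 0, 0], "angular": [0, 0, 0], "jaw": 0.03}

```text
time_s: 9.5
eef_pos: [477.1, -0.4, 22.1]
ee_rot: [-0.002, 0.648, 0.762, 0.0]
force: [-2.8, 13.9, 3.2]
grip_width: 0.43
```

```bash
python3 - <<'E'
from h import *
s=ctrl.sense();print(s['time_s'],s['force'],s['grip_width'])
plan([[479.5,-11.4,22.5,99.3]])
E
```

```text
9.5 [-2.79834279 13.91699657  3.20294168] 0.4298022627976193
from [ 4.771e+02 -4.000e-01  2.210e+01  9.930e+01]
offset [np.float64(-0.0112), np.float64(0.0006), np.float64(-0.0004)] ang -0.02
```

Friction is steady at about 13 to 14 N. Next I creep forward 2 mm per row, watching for the steep rise.

Request:
move_arm:
  motion:
    - {"offset": [-0.002, 0, 0], "angular": [0, 0, 0], "jaw": 0.03}
    - {"offset": [-0.004, 0, 0], "angular": [0, 0, 0], "jaw": 0.03}
    - {"offset": [-0.006, 0, 0], "angular": [0, 0, 0], "jaw": 0.03}
    - {"offset": [-0.008, 0, 0], "angular": [0, 0, 0], "jaw": 0.03}

```text
time_s: 10.0
eef_pos: [478.4, -8.2, 22.1]
ee_rot: [-0.002, 0.648, 0.762, 0.0]
force: [-1.9, 14.5, 3.5]
grip_width: 0.435
```

Request:
move_arm:
  motion:
    - {"offset": [-0.001, 0, 0], "angular": [0, 0, 0], "jaw": 0.03}
    - {"offset": [-0.002, 0, 0], "angular": [0, 0, 0], "jaw": 0.03}

```text
time_s: 10.25
eef_pos: [478.7, -10.2, 22.1]
ee_rot: [-0.002, 0.648, 0.762, 0.0]
force: [-3.1, 14.5, 3.1]
grip_width: 0.436
```

Request:
move_arm:
  motion:
    - {"offset": [-0.001, 0, 0], "angular": [0, 0, 0], "jaw": 0.03}
    - {"offset": [-0.002, 0, 0], "angular": [0, 0, 0], "jaw": 0.03}

```text
time_s: 10.5
eef_pos: [479.0, -12.1, 22.0]
ee_rot: [-0.002, 0.648, 0.762, 0.0]
force: [-3.0, 13.3, 3.8]
grip_width: 0.429
```

Request:
move_arm:
  motion:
    - {"offset": [-0.001, 0, 0], "angular": [0, 0, 0], "jaw": 0.03}
    - {"offset": [-0.002, 0, 0], "angular": [0, 0, 0], "jaw": 0.03}

```text
time_s: 10.75
eef_pos: [479.1, -13.0, 22.1]
ee_rot: [-0.003, 0.648, 0.762, 0.001]
force: [-2.2, 26.9, 6.1]
grip_width: 0.43
```

The force jumped to 27 N at the expected depth, so it is jammed. I'll release, rise straight up and check.

Request:
move_arm:
  motion:
    - {"offset": [0, 0, 0], "angular": [0, 0, 0], "jaw": 0.06}
    - {"offset": [0, 0, 0], "angular": [0, 0, 0], "jaw": 0.075}
    - {"offset": [0, 0, 0], "angular": [0, 0, 0], "jaw": 0.075}
    - {"offset": [0, 0, -0.03], "angular": [0, 0, 0], "jaw": 0.075}
    - {"offset": [0, 0, -0.08], "angular": [0, 0, 0], "jaw": 0.075}

```text
time_s: 11.38
eef_pos: [479.7, -16.0, 102.4]
ee_rot: [-0.001, 0.648, 0.762, -0.001]
force: [0.1, 0.3, -0.2]
grip_width: 0.88
```

Request:
move_arm:
  motion:
    - {"offset": [-0.04, 0, -0.05], "angular": [0, 0, 0], "jaw": 0.075}
    - {"offset": [-0.08, 0, -0.1], "angular": [0, 0, 0], "jaw": 0.075}
    - {"offset": [-0.1, 0, -0.12], "angular": [0, 0, 0], "jaw": 0.075}
    - {"offset": [-0.1, 0, -0.12], "angular": [0, 0, 0], "jaw": 0.075}

```text
time_s: 11.88
eef_pos: [497.0, -116.0, 223.5]
ee_rot: [0.002, 0.648, 0.761, 0.0]
force: [0.2, 0.0, -0.5]
grip_width: 0.885
```

```bash
python3 - <<'E'
from h import *
s=ctrl.sense();print(s['time_s'],s['force'],s['grip_width'],s['eef_pos'])
c=cap('wrist');b=cap('scene');t=cap('top')
v=np.vstack([c['img'],np.hstack([cv2.resize(x,(320,200),interpolation=2) for x in(b['img'][150:250,240:400],t['img'][140:240,210:370])])]);cv2.imwrite('pics/c4.png',v[:,:,::-1])
E
```

```text
11.875 [ 0.18563407  0.00916385 -0.48840994] 0.8850717169105495 [ 497.03991825 -116.04085893  223.47810505]
```

View pics/c4.png

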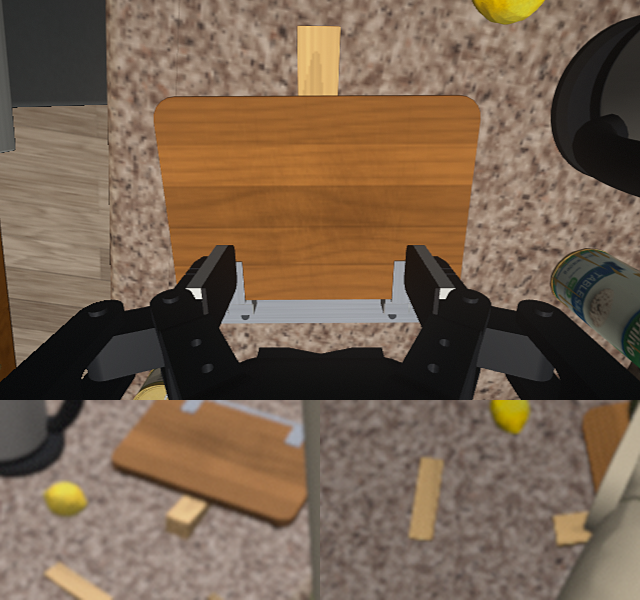

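The wedge is centred and square under the edge: blunt end at (298-340, 26), board's edge at row 97 from column 155 to 479. Checking levelness and depth in numbers.

```bash
python3 - <<'E'
from h import *
c=cap('wrist')
B=[ray(c,q,36) for q in((298,26),(340,26))];b=sum(B)/2
for z in(33,46):
    E=[ray(c,q,z) for q in((154.5,112),(479.5,112))];e=[ray(c,q,z) for q in((170,96.5),(465,96.5))]
    m=sum(e)/2;d=(e[1]-e[0])[:2];d/=np.linalg.norm(d);n=np.array([-d[1],d[0]]);r=(b-m)[:2]
    print(z,'edge len',np.linalg.norm(E[0]-E[1]),'mid',m,'blunt: along',r@d,'out',r@n)
d2=(B[1]-B[0])[:2];print('wedge width',np.linalg.norm(d2),'skew',np.degrees(np.arctan2(d2[1],d2[0])-np.arctan2(d[1],d[0])))
t=cap('top');im=cv2.cvtColor(t['img'],cv2.COLOR_RGB2HSV)
m=cv2.inRange(im,(10,75,140),(25,255,255));m[:,:240]=0;m[:,285:]=0;m[:160]=0;m[220:]=0
print(cv2.minAreaRect(max(cv2.findContours(m,0,2)[0],key=cv2.contourArea)))
s=ctrl.sense();print(s['time_s'],s['force'])
E
```

```text
33 edge len 303.8779283798406 mid [482.16420267 -42.7335774   33.        ] blunt: along 1.578477833863273 out 58.544067305046546
46 edge len 291.53440352701875 mid [482.30711695 -42.80212192  46.        ] blunt: along 1.44858143361144 out 58.63489553728485
wedge width 36.37619544946689 skew -0.02371741992215902
((262.60980224609375, 188.7861328125), (12.088546752929688, 41.055442810058594), 8.746162414550781)
12.125 [-1.0270841  -0.41442781 -0.51527495]
```

```bash
python3 -c "
from rig import ctrl
print(ctrl.finish_job())"
```

```text
the job is handed in; nothing more can be done
None
```

I pushed the thick wedge, thin end first, under the middle of the board's free edge until it jammed, then let go and moved the arm clear. I handed the job in at about 12 s of the 38 s allowed; no verdict is reported.

- **Jam:** the push force held at 13–15 N, then jumped to 27 N at the expected depth. That is above the 20 N called ample, but within the 40 N limit.
- **Wedge position:** the wrist view afterwards puts about 81 mm of it under the board. It is 1.5 mm off the middle of the edge and square to it within 0.1°.
- **Board level:** at that depth the wedge is about 24.3 mm thick where it meets the edge, and level needs 24 mm. I inferred this from the depth and the force jump.
- **Slim wedge:** in the top view it has not moved (within 0.2 pixel).
- **Arm:** it was touching nothing, with about 1 N of sensor noise.

**Where the checks disagreed:** the board's apparent edge length did not settle its height. It came out as 291 mm assuming level height and 304 mm assuming sagging, against a true 300 mm. The 291 mm figure fits better, because the wedge's width also measured about 4% short in the same view.

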